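Load a knee frame through the spring door of an intake bay

ROBOT

A 6-joint arm with a two-finger parallel gripper is mounted at the origin on the work surface. World frame = base frame: x ahead of the robot, y to its left, z up, the work surface at z = 0. Lengths are in m, angles in rad, forces in N, time in s.
With the tool pointing down it reaches from about 0.3 to 0.875 m from the base axis. Payload 6.4 kg.
Tool frame: the origin (TCP) lies on the centre line of the jaws, within the pads' length; the fingertips stand 22 mm ahead of it and the grasp point (between the pads) lies 3 mm ahead of it; z points along the fingers, y is the line along which they close (so a half turn about z gives the same grasp; the last joint's range is limited). The gripper opens to 88 mm and grips with 3 to 60 N. Pads are 18 mm wide; open, the fingers measure 123 mm over their backs; the gripper's body (75 mm by 187 mm) begins 45 mm behind the grasp point.
Start: joints at [-1.307, 0.181, 1.607, -0, 1.354, -0.206], TCP at [0.26, -0.513, 0.261] pointing down, gripper open.
Joint ranges: [-2.99, 2.99], [-0.89, 2.07], [0.3, 2.58], [-1.14, 4.28], [0, 2.63], [-3.12, 3.12]. Speed limits (rad/s): [2.57, 2.57, 3.01, 3.14, 3.14, 3.14].

INTERFACE

Orientations are given as a unit quaternion [x, y, z, w].
In Python, from bench import r, eyes, job gives the robot as it stands.
- The arm moves only by the shell command python3 -m pendant 'ROWS' [OPENING] [FORCE]. ROWS is text: rows parted by semicolons, each of 4 numbers parted by spaces: the shift along the tool's x, y, z in m, then the turn about the tool's z in rad. A call has 1 to 12 rows; each row is the pose to reach, as a shift and turn from the pose commanded when the call began, along the tool's axes at that moment; what a row does not reach only later rows make up. A row lasts 1/12 s, in which the tool goes at most 41.7 mm and 7.16 degrees, less where a joint would pass 70% of its speed; a pose out of reach is approached as far as the arm can. A call with a gripper value outside its range is refused whole. OPENING is the closure, from 0 (fully open) to 1 (shut), set as the call begins (- or left out, the last holds). The fingers move at their own pace and stop on an object; FORCE is the grip in N (left out, the last holds). Time passes only in rows, so rows that repeat a pose let the fingers close. It gives the time, the measured TCP pose, the force and the opening at its end, in the units of the state.
- r.sense(): the state, without advancing time (a new reading comes with each control period).
- eyes.snapshot(name): name is "side" or "top"; returns a dict with "img" (384x512x3 uint8, red, green, blue), "camera_matrix" (3x3 intrinsics, pixels), "rvec" (rotation vector, rad) and "tvec" (3), from world to camera coordinates, as OpenCV has them. Camera axes: x right, y down, z forward; pixel columns grow to the right and rows downward; lengths in m; the calibration is good to about 2 mm. A picture is of the moment at which its call begins. There is no depth.
- job.finish_job(): hands the job in, once; it reports no verdict.
Trained networks look in a picture, given as the dict that the camera call returned (one of the last four; its "shot" number tells which), for a name from the list of things; names that differ only in an ending like _2 or _b are one class to them, and where a whole thing is asked for, a point or a joint stands for the part that bears it (a point fixed in the world has none). Each returns a list of dicts, best first, with "confidence" (0 to 1); they miss things now and then, are a little off and sometimes report something else, mostly with a low value. They report only what shows in the picture. A call takes as long as a camera call. They do not tell look-alikes from the thing itself.
- eyes.search_frame(query, picture): "point" ([column, row] in pixels, amid what is visible of it).
- eyes.tip_of(query, picture): "point" ([column, row] in pixels: a listed point, or the origin of a listed thing).
The state is a dict: "t": time; "qpos": joint angles; "qd": joint speeds; "joint_efforts": joint torques, N m; "ee_pos": TCP position; "tool_rot": TCP orientation; "force": force on the tool from outside, world axes, zero at the start; "ft_torque": the same for the moment, N m; "width": opening from 0.0 (shut) to 1.0 (fully open).
Only numpy, scipy, OpenCV 4.12 (cv2) and the standard library are available. Lean on these libraries where they do the work, as an engineer would, in place of code of your own. Each camera call takes 0.05 s, during which the arm holds its last target. There are 200 camera calls.

TASK

Set the silver knee frame in the open guide lane of the intake bay, round nose towards the spring door, then push it from behind through the door and on until its nose meets the stop inside. The stop is set differently every time, so feel for it: press the frame against it with about 10 newtons for half a second, never more than 20. Leave the frame flat, resting against the stop, with the door sprung shut behind it, and leave the other parts on the bench where they are.

Things in the scene. Friction and masses are not known exactly. Their poses are not given: they have to be found in the camera images.
- frame_center (a point): Centre of the silver knee frame, loose, flat on the bench, 0.25-0.5 kg: 80 mm long (x), 60 wide (y), 42 high (z); point 21 mm above its underside, +x to its round nose. Base plate 14 mm thick, square tail at x=-40, nose a half circle of 30 mm radius ending at x=+40. Upright rib 20 mm thick (y), x=-40 to +18, up to full height; cross boss, 30 mm along y, at x=+7 to +29.
- frame_grip (a point): Where to pick the frame from above: on its rib, 15 mm tailward of frame_center, 28 mm above the underside; same axes. The rib is 20 mm thick across y there; keep the fingertips above the 14 mm thick base plate.
- frame_tail (a point): Middle of the knee frame's flat upright tail face (rib 20 mm wide over the 60 mm wide base), 21 mm above its underside, 40 mm behind frame_center; same axes. The place to push.
- bay: Intake bay, aluminium, fixed: floor plate 370 x 100 x 6 mm. Origin on the underside, middle of the door plane; +x the way parts travel, +y left, z up. Open lane at x=-150 to 0: floor top z=6, two guide rails 10 mm high narrowing from about 86 mm apart at x=-127 to 64 mm at the door. Doorway and tunnel guide 64 mm wide.
- slot (a point): Start of the slot in the tunnel's cover: bay x=0, y=0, z=54 mm (cover top); axes as the bay's. Tunnel x=0 to 205 mm, walls up to z=50, cover z=50 to 54 with a slot 46 mm wide along its middle, open to the lane, so closed fingers reaching down behind the frame can travel along it; the frame cannot pass the slot. Seated, the frame's tail is at bay x=78 to 108 mm.
- flap (a joint): Spring door: steel leaf 71 mm wide, 36 high, hinged upright at the left of the doorway, swinging only inward. Rad: 0 = shut, 1.6 = fully open. Spring 0.05 Nm shut, 0.13 Nm open: some 2 to 5 N at the frame to push through; it shuts by itself when nothing is in the way. The leaf sweeps up to bay x=71 mm and leans on fingers standing there.
- endstop: Fixed dark steel block 20 x 60 x 34 mm at the tunnel's end; origin under the middle of its front face, on the bay's floor 200 mm beyond the door; axes as the bay's. Its stop rod, clamped at an unmeasured setting, reaches 12 to 42 mm doorward and ends in a rubber head 16 mm across, 10 mm above the floor, that gives 4 N/mm for up to 6 mm (damped, 0.15 N per mm/s) and follows back, keeping touch.
- sleeve_center (a point): Bystander: bronze pivot sleeve, upright tube 32 mm across and 40 mm high; its centre.
- bushing_a_center (a point): Bystander: yellow polymer flanged bushing, 42 mm across and 28 mm high; its centre.
- bushing_b_center (a point): Bystander: a second, like bushing; its centre.
- shin_center (a point): Bystander: matte carbon shin plate, flat, 60 x 150 x 6 mm (150 along its y); its centre.
Not all that is in view belongs to the job. Of the things shaped like the part that bears frame_center, the aluminium one is meant.

How it is judged:
On the way, in this order (a step that is already met when the one before it is completed fails the run):
1. the frame stands flat in the open lane, nose towards the shut door (y of frame_center in the frame of bay between -0.02 and 0.02 m and z of frame_center in the frame of bay below 0.031 m and x of frame_center in the frame of bay between -0.115 and -0.025 m and angle between frame_center's own z axis and vertical below 0.06 rad and value of joint flap below 0.25 rad and x of frame_tail in the frame of bay below -0.06 m), for 0.2 s.
2. the frame goes through the doorway, the leaf swung open (y of frame_center in the frame of bay between -0.02 and 0.02 m and value of joint flap above 0.8 rad and x of frame_center in the frame of bay above 0.01 m and z of frame_center in the frame of bay below 0.035 m).
3. the frame is pressed against the stop with more than 5 N (contact force between frame and endstop above 5 N), for 0.2 s.
At the end, for the whole second after the job is handed in: The frame lies flat (within 0.06 rad) and in line (within 0.12 rad) in the tunnel, tail 73 to 115 mm beyond the door, its nose still touching the stop, at rest; the door is shut (below 0.06 rad) (x of frame_tail in the frame of bay between 0.073 and 0.115 m and x of frame_center in the frame of bay above 0.11 m and y of frame_center in the frame of bay between -0.02 and 0.02 m and z of frame_center in the frame of bay below 0.031 m and angle between frame_center's own z axis and vertical below 0.06 rad and angle between the x axis of frame_center and the x axis of bay, either way round below 0.12 rad and contact force between frame and endstop above 0.05 N and value of joint flap below 0.06 rad and linear speed of frame below 0.01 m/s).
It fails at once if the stop is pressed with more than 20 N (contact force between frame and endstop above 20 N).
It fails at once if the frame is tipped over (angle between frame_center's own z axis and vertical above 0.5 rad).
It fails at once if another part is moved by more than 20 mm (distance of any of sleeve_center, bushing_a_center, bushing_b_center, shin_center from where it was at the start of the episode above 0.02 m).
It also fails if it takes over 64 s, if anything falls off the work surface, if the arm or the gripper's body presses on something with over 40 N, if the wrist force passes 120 N, or if a joint passes its speed limit or range.

## Working session

There is one attempt and no reset: what is moved stays moved. The work goes in short steps, Python scripts to look and compute and a shell command to move; the robot and the scene stay as the last step left them, time stands still between calls to the robot, and variables do not carry over. Pictures are saved under pics/ and viewed, on a budget of 10 in all, crops included, one or two more only if the job needs it, and the job is handed in when it is done.

```bash
ls; mkdir -p pics; cat > h.py <<'E'
import cv2,numpy as np
from bench import r,eyes,job
def ray(p,px):
    R,_=cv2.Rodrigues(np.array(p["rvec"],float)); t=np.array(p["tvec"],float).ravel()
    d=R.T@np.linalg.inv(np.array(p["camera_matrix"]))@np.array([px[0],px[1],1.0]); return -R.T@t,d
def onz(p,px,z):
    o,d=ray(p,px); return o+d*(z-o[2])/d[2]
def proj(p,P):
    return cv2.projectPoints(np.array(P,float).reshape(-1,3),np.array(p["rvec"],float),np.array(p["tvec"],float),np.array(p["camera_matrix"],float),None)[0].reshape(-1,2)
def save(p,n): cv2.imwrite("pics/"+n,p["img"][:,:,::-1])
E
python3 - <<'E'
from h import *
np.set_printoptions(precision=3,suppress=True)
Z=dict(frame_center=.021,frame_grip=.028,frame_tail=.021,bay=0,slot=.054,endstop=.006,sleeve_center=.02,bushing_a_center=.014,shin_center=.003)
ims=[]
for n in("top","side"):
    p=eyes.snapshot(n); ims.append(p["img"]); print(n,"cam",ray(p,(256,192))[0])
    for q,z in Z.items():
        for d in eyes.tip_of(q,p)[:4]: print(q,np.round(d["point"],1),round(d["confidence"],2),onz(p,d["point"],z))
save({"img":ims[0]},"a_top.png");save({"img":ims[1]},"a_side.png")
print(r.sense())
E
```

```text
pics
top cam [ 0.356 -0.149  1.476]
frame_center [380.9 195.3] 0.65 [ 0.55  -0.592  0.021]
frame_center [266.5 238.5] 0.6 [ 0.413 -0.193  0.021]
frame_center [327.4 172.3] 0.57 [ 0.636 -0.412  0.021]
frame_center [321.1 204.3] 0.56 [ 0.525 -0.384  0.021]
frame_grip [300.  150.4] 0.93 [ 0.715 -0.319  0.028]
frame_grip [292.4 182.9] 0.87 [ 0.601 -0.288  0.028]
frame_grip [330.3 165.6] 0.87 [ 0.658 -0.422  0.028]
frame_grip [385.3 198.9] 0.84 [ 0.537 -0.605  0.028]
frame_tail [332.  156.6] 0.95 [ 0.692 -0.431  0.021]
frame_tail [312.1 209.4] 0.95 [ 0.508 -0.352  0.021]
frame_tail [300.9 182.2] 0.92 [ 0.604 -0.318  0.021]
frame_tail [381.6 207. ] 0.77 [ 0.51  -0.592  0.021]
slot [199.7 181.8] 0.81 [0.609 0.028 0.054]
slot [198.3 187.8] 0.42 [0.588 0.033 0.054]
endstop [146.3 195.8] 0.55 [0.573 0.219 0.006]
sleeve_center [295.3 225.1] 0.51 [ 0.456 -0.292  0.02 ]
shin_center [201.1 245.1] 0.83 [0.398 0.031 0.003]
side cam [0.111 0.596 1.023]
frame_center [284.2 147. ] 0.89 [ 0.644 -0.413  0.021]
frame_center [273.7 179.3] 0.88 [ 0.599 -0.267  0.021]
frame_center [249.4 160.3] 0.87 [ 0.708 
[... 574 characters left out ...]
0.054]
endstop [178.6 315.3] 0.87 [0.573 0.235 0.006]
sleeve_center [322.6 196.8] 0.74 [ 0.44  -0.278  0.02 ]
bushing_a_center [319.  224.5] 0.44 [ 0.405 -0.184  0.014]
shin_center [278.5 286. ] 0.93 [0.408 0.04  0.003]
shin_center [315.9 225. ] 0.7 [ 0.415 -0.186  0.003]
{'t': 1.0, 'qpos': array([-1.307,  0.181,  1.607,  0.   ,  1.354, -0.206]), 'qd': array([-0.   , -0.001, -0.   , -0.001,  0.001, -0.   ]), 'joint_efforts': array([  0.001, -43.383, -34.218,   0.07 ,   0.031,   0.   ]), 'ee_pos': array([ 0.26 , -0.513,  0.261]), 'tool_rot': array([ 0.973,  0.233,  0.   , -0.   ]), 'force': array([ 0.114, -0.861,  0.394]), 'ft_torque': array([0.002, 0.005, 0.037]), 'width': 0.999625243988524}
```

```bash
python3 - <<'E'
import cv2
a=cv2.imread("pics/a_top.png");b=cv2.imread("pics/a_side.png")
c=cv2.resize(a[120:270,120:410],None,fx=2.7,fy=2.7,interpolation=cv2.INTER_CUBIC)[:, :783]
d=cv2.resize(b[100:340,150:380],None,fx=2.5,fy=2.5,interpolation=cv2.INTER_CUBIC)
cv2.imwrite("pics/b_top.png",c);cv2.imwrite("pics/b_side.png",d)
E
```

```text
(no output)
```

View pics/b_top.png

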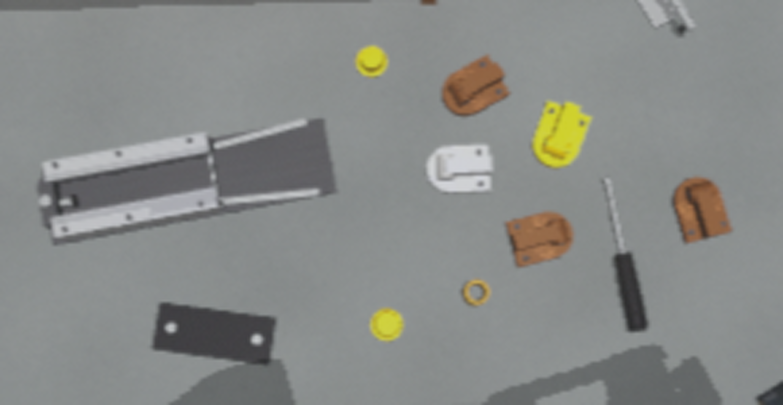

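View pics/b_side.png

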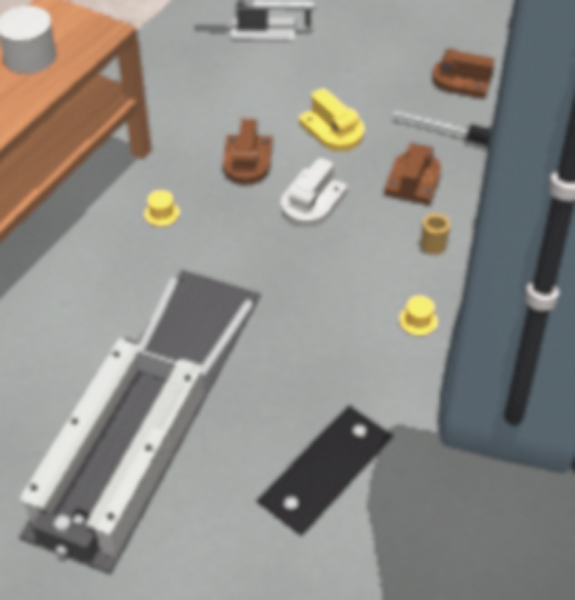

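Top view: the silver frame is at full-image px (290,182), nose pointing left towards the bay (door at about (199,183)). The side view agrees, with the frame at (275,177). The brown and yellow ones are look-alikes. Next I'll fit the frame and bay poses.

```bash
python3 - <<'E'
from h import *
from scipy.optimize import least_squares
np.set_printoptions(precision=4,suppress=True)
T=eyes.snapshot("top");S=eyes.snapshot("side")
# frame: bright low-saturation blob near the silver part
for n,p in(("top",T),("side",S)):
    hsv=cv2.cvtColor(p["img"],cv2.COLOR_RGB2HSV)
    m=((hsv[...,2]>165)&(hsv[...,1]<40)).astype(np.uint8)
    c=proj(p,[.6,-.28,.015])[0].astype(int); k=np.zeros_like(m); k[c[1]-28:c[1]+28,c[0]-28:c[0]+28]=1; m*=k
    cs=max(cv2.findContours(m,0,2)[0],key=cv2.contourArea); w=np.array([onz(p,q[0],.014)[:2] for q in cs],np.float32)
    print(n,"area px",cv2.contourArea(cs),"rect",cv2.minAreaRect(w),"y range",w[:,1].min(),w[:,1].max(),"x",w[:,0].min(),w[:,0].max())
# bay: fit x,y,yaw to plate corners (hand) and net points
z=lambda u,v,o,f:(o[0]+u/f,o[1]+v/f)
ot,os=(120,120),(150,100)
obs=[(T,(-.15,-.05,.006),z(325,119,ot,2.7)),(T,(-.15,.05,.006),z(336,192,ot,2.7)),(T,(.22,.05,.006),z(52,243,ot,2.7)),
(S,(-.15,-.05,.006),z(181,270,os,2.5)),(S,(-.15,.05,.006),z(261,294,os,2.5)),(S,(.22,.05,.006),z(110,572,os,2.5)),(S,(.22,-.05,.006),z(20,537,os,2.5))]
for n,p in(("top",T),("side",S)):
    for q,P in(("slot",(0,0,.054)),("bay",(0,0,0)),("endstop",(.2,0,.006))):
        for d in eyes.tip_of(q,p)[:1]:
            if d["confidence"]>.4: obs.append((p,P,d["point"]))
def w(v,P):
    c,s=np.cos(v[2]),np.sin(v[2]); return [v[0]+c*P[0]-s*P[1],v[1]+s*P[0]+c*P[1],P[2]]
f=lambda v:np.concatenate([proj(p,w(v,P))[0]-px for p,P,px in obs])
s=least_squares(f,[.6,.04,1.7],loss="soft_l1"); print("bay",s.x); print(f(s.x).reshape(-1,2))
np.save("bay.npy",s.x)
# side/tops drawn for check
out=[]
for p,o,(h,wd) in((T,(100,130),(110,220)),(S,(130,170),(200,160))):
    im=cv2.resize(p["img"][o[1]-0:o[1]+h,o[0]:o[0]+wd],None,fx=3 if p is T else 2.9,fy=3 if p is T else 2.9,interpolation=cv2.INTER_CUBIC);g=3 if p is T else 2.9
    for A in([(-.15,-.05,.006),(-.15,.05,.006),(.22,.05,.006),(.22,-.05,.006)],[(0,-.023,.054),(.205,-.023,.054),(.205,.023,.054),(0,.023,.054)]):
        cv2.polylines(im,[np.int32((proj(p,[w(s.x,P) for P in A])+.5-o)*g)],True,(255,0,0),1)
    out.append(im)
H=max(i.shape[0] for i in out)
im=np.hstack([np.pad(i,((0,H-i.shape[0]),(0,0),(0,0))) for i in out]); im=cv2.resize(im,(800,int(H*800/im.shape[1])))
save({"img":im},"c.png")
E
```

```text
top area px 294.5 rect ((0.6085811257362366, -0.28080475330352783), (0.08388093113899231, 0.06005779653787613), 88.44078063964844) y range -0.32306418 -0.23863684 x 0.57763094 0.63820094
side area px 2415.5 rect ((0.6078277230262756, -0.28723031282424927), (0.16896113753318787, 0.24716463685035706), 27.605348587036133) y range -0.43589061 -0.14306022 x 0.47950315 0.7249735
bay [0.604  0.0343 1.7266]
[[-0.9035  0.0326]
 [ 0.1068  0.6578]
 [-0.4204  1.1054]
 [ 0.629  -0.8362]
 [ 0.2184 -0.7408]
 [ 0.1385 -0.2071]
 [-0.5174 -0.6609]
 [-2.6987  0.9419]
 [-0.3824 -2.1546]
 [-0.2744  0.2255]
 [-1.1667 -1.3974]
 [ 0.3089 -0.7275]
 [ 0.262   0.6063]]
```

View pics/c.png

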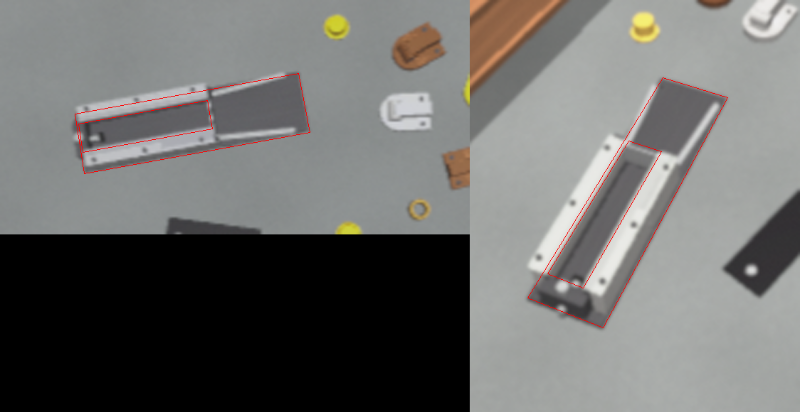

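Both overlays match the plate to within about 2–3 mm. The bay is at (0.604, 0.034) with yaw 98.9°, and the frame is at about (0.605, -0.279) with yaw about 91°. Moving above the rib.

```bash
python3 -m pendant '0.05 -0.005 0.02 -0.12;0.09 -0.01 0.04 -0.24;0.13 -0.014 0.06 -0.36;0.17 -0.018 0.07 -0.48;0.21 -0.022 0.08 -0.6;0.25 -0.026 0.09 -0.72;0.29 -0.03 0.1 -0.84;0.33 -0.033 0.11 -0.96;0.37 -0.036 0.13 -1.08;0.406 -0.039 0.14 -1.12;0.406 -0.039 0.14 -1.12;0.406 -0.039 0.14 -1.12' 0
cat >> h.py <<'E'
def state():
    s=r.sense(); q=np.array(s["tool_rot"]); 
    from scipy.spatial.transform import Rotation as Ro
    R=Ro.from_quat(q).as_matrix(); b=np.load("bay.npy"); p=np.array(s["ee_pos"]); d=p[:2]-b[:2]; c,n=np.cos(b[2]),np.sin(b[2])
    f=np.array(s["force"]); F=[c*f[0]+n*f[1],-n*f[0]+c*f[1],f[2]]
    print("t %.2f p"%s["t"],p.round(4),"yawY %.1f"%np.degrees(np.arctan2(R[1,1],R[0,1])),"bay",np.round([c*d[0]+n*d[1],-n*d[0]+c*d[1]],4),"Fbay",np.round(F,2),"w %.3f"%s["width"])
    return p,R
def shift(dw): # world shift -> tool shift
    p,R=state(); return R.T@np.array(dw)
E
python3 - <<'E'
from h import *
p,R=state(); print(R.T@(np.array([.604,-.294,.039])-p))
P=eyes.snapshot("top"); ang=np.radians(91); e=np.array([np.cos(ang),np.sin(ang)])
for q in("frame_center","frame_grip","frame_tail"):
  for v in("top","side"):
    p_=eyes.snapshot(v)
    for d in eyes.tip_of(q,p_)[:6]:
      X=onz(p_,d["point"],.028 if q=="frame_grip" else .021)
      if abs(X[0]-.605)<.035 and abs(X[1]+.285)<.05: print(v,q,X.round(4),round(d["confidence"],2))
I=cv2.resize(eyes.snapshot("side")["img"][110:260,180:380],None,fx=3.5,fy=3.5,interpolation=cv2.INTER_CUBIC); save({"img":I},"d.png")
E
```

```text
t: 2.4
ee_pos: [0.6064, -0.2909, 0.1186]
tool_rot: [0.699, 0.715, 0.0, -0.001]
force: [-0.1, -0.1, -0.3]
width: 1.001
t 2.40 p [ 0.6064 -0.2909  0.1186] yawY 1.3 bay [-0.3216  0.0481] Fbay [-0.06  0.08 -0.28] w 1.001
[-0.00321528 -0.00231681  0.07963715]
top frame_center [ 0.6091 -0.2774  0.021 ] 0.61
top frame_center [ 0.6114 -0.282   0.021 ] 0.31
side frame_center [ 0.6056 -0.2689  0.021 ] 0.94
top frame_grip [ 0.6155 -0.2919  0.028 ] 0.6
side frame_grip [ 0.609  -0.2965  0.028 ] 0.72
top frame_tail [ 0.6082 -0.3103  0.021 ] 0.51
side frame_tail [ 0.6072 -0.3028  0.021 ] 0.92
```

View pics/d.png

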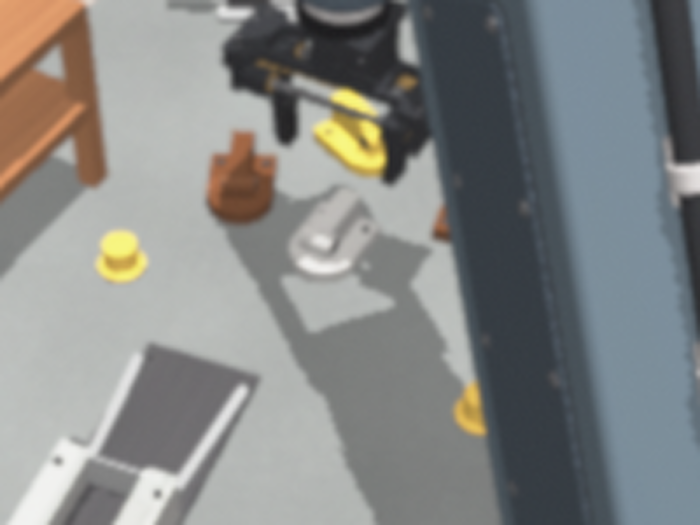

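Side view: the open gripper is centred above the silver frame (at about (335,232) in the crop), with neighbours clear. Descending and gripping.

```bash
python3 -m pendant '-0.002 0 0.03 0;-0.002 0 0.055 0;-0.002 0 0.07 0;-0.002 0 0.079 0;-0.002 0 0.079 0' 0 && python3 -m pendant '0 0 0 0;0 0 0 0;0 0 0 0;0 0 0 0;0 0 0 0;0 0 0 0;0 0 0 0;0 0 0 0' 1 25
```

```text
t: 3.52
ee_pos: [0.6034, -0.2951, 0.0391]
tool_rot: [0.7, 0.714, -0.0, -0.002]
force: [-0.2, -0.0, -0.6]
width: 0.999
t: 4.18
ee_pos: [0.6047, -0.2962, 0.0419]
tool_rot: [0.7, 0.714, 0.0, 0.0]
force: [-1.2, -0.2, 0.0]
width: 0.421
```

```bash
python3 -m pendant '0 0 0 0;0 0 0 0;0 0 0 0;0 0 0 0' 1 25; python3 -m pendant '0 0 0 0;0 0 0 0;0 0 0 0' 1 25
```

```text
t: 4.52
ee_pos: [0.6048, -0.2961, 0.0417]
tool_rot: [0.7, 0.714, 0.0, 0.0]
force: [0.4, -1.0, -0.2]
width: 0.222
t: 4.77
ee_pos: [0.6048, -0.2962, 0.0417]
tool_rot: [0.7, 0.714, 0.0, 0.0]
force: [0.9, -0.5, -0.8]
width: 0.228
```

Gripped: the opening of 20 mm matches the rib. Lift and carry above the lane.

```bash
python3 -m pendant '0 0 -0.02 0;0 0 -0.05 0;0 0 -0.08 0;0.02 0.002 -0.09 -0.02;0.05 0.004 -0.09 -0.04;0.085 0.006 -0.09 -0.06;0.12 0.009 -0.09 -0.08;0.155 0.012 -0.09 -0.1;0.19 0.014 -0.09 -0.12;0.22 0.016 -0.09 -0.136;0.241 0.018 -0.09 -0.136;0.241 0.018 -0.09 -0.136'
python3 -m pendant '0 0 0 0;0 0 0 0'
python3 - <<'E'
from h import *
state()
ims=[]
for v,o in(("top",(170,130)),("side",(170,150))):
    p=eyes.snapshot(v); ims.append(cv2.resize(p["img"][o[1]:o[1]+130,o[0]:o[0]+100],None,fx=4,fy=4,interpolation=cv2.INTER_CUBIC))
save({"img":np.hstack(ims)},"e.png")
E
```

```text
t: 5.77
ee_pos: [0.6171, -0.05, 0.1307]
tool_rot: [0.649, 0.761, 0.0, -0.002]
force: [0.0, -0.6, -4.1]
width: 0.226
t: 5.93
ee_pos: [0.6178, -0.0552, 0.1312]
tool_rot: [0.65, 0.76, -0.0, -0.0]
force: [0.9, -0.2, -3.9]
width: 0.227
t 5.93 p [ 0.6178 -0.0552  0.1312] yawY 8.9 bay [-0.0905  0.0003] Fbay [-0.35 -0.82 -3.91] w 0.227
```

View pics/e.png

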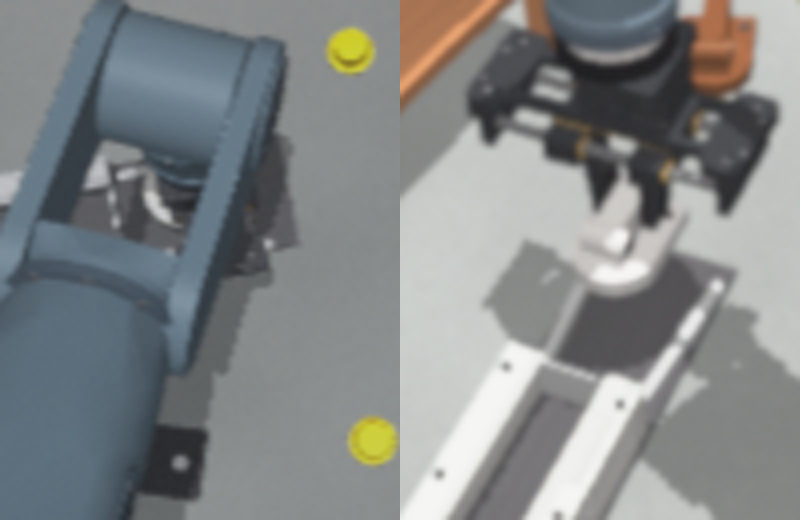

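Side view: the frame hangs level in the gripper over the lane, nose (crop (615,285)) towards the door. Lowering.

```bash
python3 -m pendant '0 0 0.03 0;0 0 0.055 0;0 0 0.068 0;0 0 0.074 0;0 0 0.078 0;0 0 0.078 0;0 0 0.078 0'; python3 -m pendant '0 0 0.002 0;0 0 0.004 0;0 0 0.0055 0;0 0 0.0055 0;0 0 0.0055 0'
python3 - <<'E'
from h import *
state()
p=eyes.snapshot("side");o=(170,170)
save({"img":cv2.resize(p["img"][o[1]:o[1]+110,o[0]:o[0]+110],None,fx=5,fy=5,interpolation=cv2.INTER_CUBIC)},"f.png")
for q in("frame_center","frame_tail"):
  for d in eyes.tip_of(q,p)[:5]:
    X=onz(p,d["point"],.027); b=np.load("bay.npy");D=X[:2]-b[:2];c,s=np.cos(b[2]),np.sin(b[2])
    if abs(X[1])<.2: print(q,np.round([c*D[0]+s*D[1],-s*D[0]+c*D[1]],4),d["confidence"])
E
```

```text
t: 6.62
ee_pos: [0.619, -0.0553, 0.0548]
tool_rot: [0.65, 0.76, 0.0, 0.001]
force: [0.0, 0.2, -3.0]
width: 0.22
t: 7.03
ee_pos: [0.6181, -0.0548, 0.0483]
tool_rot: [0.65, 0.76, 0.0, -0.0]
force: [0.3, 0.7, -3.7]
width: 0.228
t 7.03 p [ 0.6181 -0.0548  0.0483] yawY 8.9 bay [-0.0901 -0.0001] Fbay [ 0.66 -0.45 -3.71] w 0.228
frame_center [-0.07    0.0007] 0.73
frame_tail [-0.1019  0.0018] 0.63
```

View pics/f.png

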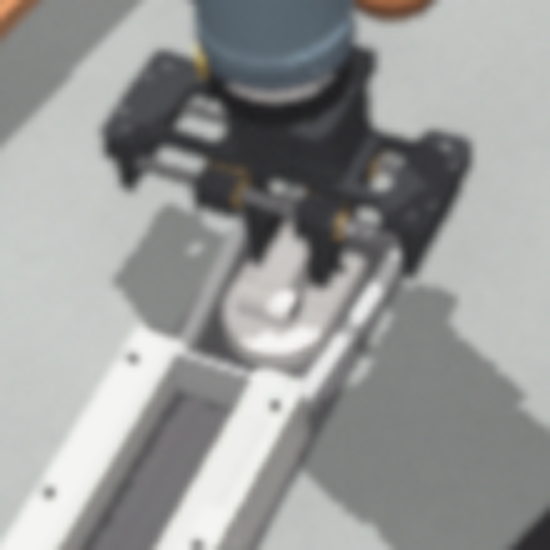

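The frame sits between the rails just above the floor, nose pointing at the shut door. Touch down and release, then rise.

```bash
python3 -m pendant '0 0 0.0005 0;0 0 0.001 0;0 0 0.001 0'; python3 -m pendant '0 0 0 0;0 0 0 0;0 0 0 0;0 0 0 0;0 0 0 0' 0.5; python3 -m pendant '0 0 -0.015 0;0 0 -0.035 0;0 0 -0.055 0;0 0 -0.065 0;0 0 -0.065 0' 0.5
python3 - <<'E'
from h import *
state()
p=eyes.snapshot("side")
for q in("frame_center","frame_tail"):
  for d in eyes.tip_of(q,p)[:5]:
    X=onz(p,d["point"],.027); b=np.load("bay.npy");D=X[:2]-b[:2];c,s=np.cos(b[2]),np.sin(b[2])
    if abs(X[1])<.2: print(q,np.round([c*D[0]+s*D[1],-s*D[0]+c*D[1]],4),d["confidence"])
E
```

```text
t: 7.43
ee_pos: [0.6183, -0.0549, 0.0477]
tool_rot: [0.65, 0.76, 0.0, 0.0]
force: [-2.3, 0.9, 1.5]
width: 0.223
t: 7.85
ee_pos: [0.6183, -0.0549, 0.0473]
tool_rot: [0.65, 0.76, 0.0, 0.0]
force: [-0.9, 0.8, -0.1]
width: 0.496
t: 8.27
ee_pos: [0.62, -0.0553, 0.1152]
tool_rot: [0.65, 0.76, 0.001, 0.002]
force: [0.0, 0.5, -0.7]
width: 0.501
t 8.27 p [ 0.62   -0.0553  0.1152] yawY 8.9 bay [-0.091  -0.0019] Fbay [ 0.47 -0.13 -0.67] w 0.501
frame_center [-0.0679 -0.0044] 0.77
frame_tail [-0.101   0.0025] 0.88
```

```bash
python3 -m pendant '-0.02 0 0 0;-0.045 0 0 0;-0.07 0 0 0;-0.07 0 0.02 0;-0.07 0 0.045 0;-0.07 0 0.07 0;-0.07 0 0.08 0;-0.07 0 0.08 0;-0.07 0 0.08 0;-0.07 0 0.08 0' 1 40
python3 - <<'E'
from h import *
state()
p=eyes.snapshot("side");o=(180,140)
save({"img":cv2.resize(p["img"][o[1]:o[1]+120,o[0]:o[0]+120],None,fx=4.5,fy=4.5,interpolation=cv2.INTER_CUBIC)},"g.png")
E
```

```text
t: 9.25
ee_pos: [0.6287, -0.1237, 0.0317]
tool_rot: [0.65, 0.76, -0.0, -0.001]
force: [0.0, -0.5, 0.1]
width: 0.005
t 9.25 p [ 0.6287 -0.1237  0.0317] yawY 8.9 bay [-0.1599  0.0002] Fbay [-0.48  0.05  0.12] w 0.005
```

View pics/g.png

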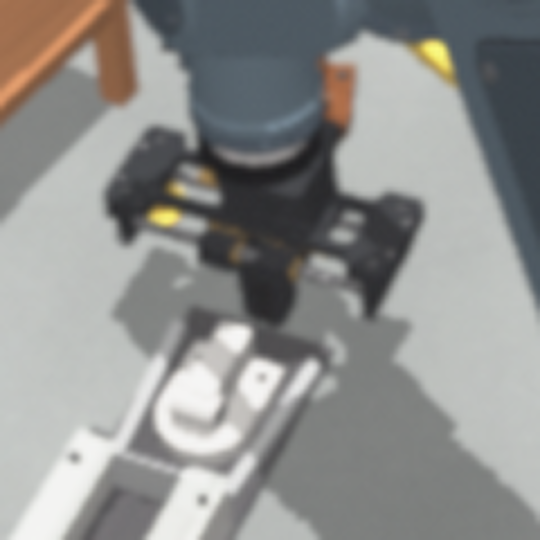

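Side view: closed fingers stand behind the tail in line with the lane, the frame flat between the rails. Raising the tips 3 mm and pushing.

```bash
python3 -m pendant '0.008 0 -0.003 0;0.016 0 -0.003 0;0.024 0 -0.003 0;0.028 0 -0.003 0;0.032 0 -0.003 0;0.036 0 -0.003 0;0.041 0 -0.003 0;0.046 0 -0.003 0;0.051 0 -0.003 0;0.056 0 -0.003 0;0.062 0 -0.003 0;0.068 0 -0.003 0'; python3 -c "
from h import *;state()"
```

```text
t: 10.3
ee_pos: [0.6186, -0.0566, 0.0354]
tool_rot: [0.65, 0.76, 0.0, 0.0]
force: [0.8, -4.2, -0.4]
width: 0.005
t 10.30 p [ 0.6186 -0.0566  0.0354] yawY 8.9 bay [-0.092  -0.0003] Fbay [-4.29 -0.18 -0.37] w 0.005
```

```bash
python3 -m pendant '0.004 0 0 0;0.008 0 0 0;0.012 0 0 0;0.016 0 0 0;0.02 0 0 0;0.024 0 0 0;0.028 0 0 0;0.032 0 0 0;0.036 0 0 0;0.04 0 0 0;0.044 0 0 0;0.048 0 0 0'; python3 -c "
from h import *;state()"
```

```text
t: 11.3
ee_pos: [0.6122, -0.0099, 0.0357]
tool_rot: [0.65, 0.76, 0.001, 0.001]
force: [3.5, -5.2, -1.2]
width: 0.002
t 11.30 p [ 0.6122 -0.0099  0.0357] yawY 8.9 bay [-0.0449 -0.0013] Fbay [-5.69 -2.63 -1.2 ] w 0.002
```

```bash
python3 -m pendant '0.003 0 0 0;0.006 0 0 0;0.009 0 0 0;0.012 0 0 0;0.015 0 0 0;0.018 0 0 0;0.021 0 0 0;0.024 0 0 0;0.027 0 0 0;0.03 0 0 0;0.034 0 0 0'; python3 -c "
from h import *;state()
p=eyes.snapshot('side');o=(170,170)
save({'img':cv2.resize(p['img'][o[1]:o[1]+110,o[0]:o[0]+110],None,fx=5,fy=5,interpolation=cv2.INTER_CUBIC)},'i.png')"
```

```text
t: 12.22
ee_pos: [0.6059, 0.0243, 0.0354]
tool_rot: [0.65, 0.76, 0.0, 0.0]
force: [3.8, -3.6, 1.4]
width: -0.001
t 12.22 p [0.6059 0.0243 0.0354] yawY 8.9 bay [-0.0101 -0.0004] Fbay [-4.16 -3.21  1.45] w -0.001
```

View pics/i.png

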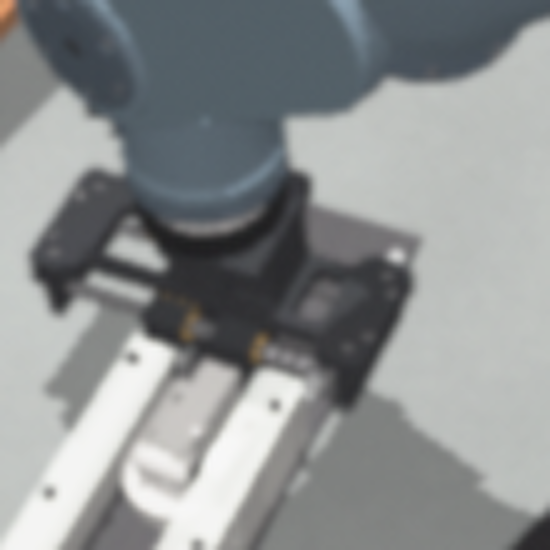

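The frame is inside the tunnel, straight, with the rib visible in the slot and the fingers entering the slot's start. Continuing, watching side forces.

```bash
python3 -m pendant '0.003 0 0 0;0.006 0 0 0;0.009 0 0 0;0.012 0 0 0;0.015 0 0 0;0.018 0 0 0'; python3 -c "
from h import *;state()"
```

```text
t: 12.77
ee_pos: [0.603, 0.0422, 0.0353]
tool_rot: [0.65, 0.76, 0.0, 0.0]
force: [2.3, -4.1, 2.2]
width: 0.006
t 12.77 p [0.603  0.0422 0.0353] yawY 8.9 bay [ 0.008  -0.0003] Fbay [-4.38 -1.67  2.25] w 0.006
```

```bash
python3 -m pendant '0.004 0 0 0;0.008 0 0 0;0.012 0 0 0;0.016 0 0 0;0.02 0 0 0;0.024 0 0 0;0.028 0 0 0;0.032 0 0 0'; python3 -c "
from h import *;state()"
```

```text
t: 13.43
ee_pos: [0.5981, 0.0739, 0.0354]
tool_rot: [0.65, 0.76, -0.0, 0.0]
force: [2.8, -4.7, 2.3]
width: 0.01
t 13.43 p [0.5981 0.0739 0.0354] yawY 8.9 bay [ 0.0401 -0.0003] Fbay [-5.07 -2.04  2.32] w 0.010
```

```bash
python3 -m pendant '0.003 0 0 0;0.006 0 0 0;0.009 0 0 0;0.012 0 0 0;0.015 0 0 0;0.017 0 0 0;0.018 0 0 0;0.018 0 0 0'; python3 -c "
from h import *;state()"
```

```text
t: 14.1
ee_pos: [0.5952, 0.0918, 0.0353]
tool_rot: [0.65, 0.76, 0.0, -0.0]
force: [1.7, -1.5, 2.3]
width: 0.004
t 14.10 p [0.5952 0.0918 0.0353] yawY 8.9 bay [ 0.0582 -0.0002] Fbay [-1.8  -1.48  2.33] w 0.004
```

```bash
for i in 1; do python3 -m pendant '0.001 0 0 0;0.002 0 0 0;0.003 0 0 0' >/dev/null; python3 -c "
from h import *;state()"; done
```

```text
t 14.35 p [0.5948 0.0942 0.0353] yawY 8.9 bay [ 0.0606 -0.0002] Fbay [-5.79 -2.    2.49] w 0.003
```

```bash
python3 -m pendant '0.0007 0 0 0;0.0014 0 0 0;0.002 0 0 0' ; python3 -c "
from h import *;state()"
```

```text
t: 14.6
ee_pos: [0.5945, 0.0961, 0.0353]
tool_rot: [0.65, 0.76, -0.0, 0.0]
force: [1.5, -4.7, 3.4]
width: 0.007
t 14.60 p [0.5945 0.0961 0.0353] yawY 8.9 bay [ 0.0626 -0.0002] Fbay [-4.92 -0.73  3.41] w 0.007
```

```bash
python3 -m pendant '0.0007 0 0 0;0.0014 0 0 0;0.002 0 0 0' >/dev/null; python3 -c "
from h import *;state()"
```

```text
t 14.85 p [0.5942 0.0981 0.0353] yawY 8.9 bay [ 0.0646 -0.0002] Fbay [-5.27 -0.61  2.76] w 0.005
```

```bash
python3 -m pendant '0.0007 0 0 0;0.0014 0 0 0;0.002 0 0 0' >/dev/null; python3 -c "
from h import *;state()"
```

```text
t 15.10 p [0.5939 0.1001 0.0353] yawY 8.9 bay [ 0.0666 -0.0002] Fbay [-5.8  -1.94  2.83] w 0.007
```

```bash
python3 -m pendant '0.0008 0 0 0;0.0016 0 0 0;0.0025 0 0 0' >/dev/null; python3 -c "
from h import *;state()"
```

```text
t 15.35 p [0.5935 0.1025 0.0353] yawY 8.9 bay [ 0.0691 -0.0002] Fbay [-4.96 -0.49  2.89] w 0.003
```

```bash
python3 -m pendant '0.0007 0 0 0;0.0014 0 0 0;0.002 0 0 0' >/dev/null; python3 -c "
from h import *;state()"
```

```text
t 15.60 p [0.5932 0.1045 0.0353] yawY 8.9 bay [ 0.0711 -0.0002] Fbay [-5.85 -0.61  2.2 ] w 0.006
```

```bash
cat > ok.py <<'E'
import sys
from h import *
state(); b=np.load("bay.npy"); f=np.array(r.sense()["force"]); sys.exit(0 if np.cos(b[2])*f[0]+np.sin(b[2])*f[1]>-8 else 1)
E
python3 -m pendant '0.0007 0 0 0;0.0014 0 0 0;0.002 0 0 0' >/dev/null; python3 ok.py && python3 -m pendant '0.0007 0 0 0;0.0014 0 0 0;0.002 0 0 0' >/dev/null && python3 ok.py && python3 -m pendant '0.0007 0 0 0;0.0014 0 0 0;0.002 0 0 0' >/dev/null && python3 ok.py && python3 -m pendant '0.0007 0 0 0;0.0014 0 0 0;0.002 0 0 0' >/dev/null && python3 ok.py
```

```text
t 15.85 p [0.5929 0.1065 0.0353] yawY 8.9 bay [ 0.0731 -0.0002] Fbay [-5.77 -2.33  3.  ] w 0.007
t 16.10 p [0.5926 0.1085 0.0353] yawY 8.9 bay [ 0.0751 -0.0002] Fbay [-4.91 -1.34  2.87] w 0.004
t 16.35 p [0.5921 0.1105 0.0353] yawY 8.9 bay [ 0.0772 -0.0001] Fbay [-3.49  0.09  3.69] w 0.005
t 16.60 p [0.5917 0.1125 0.0353] yawY 8.9 bay [ 0.0792 -0.    ] Fbay [-5.07  0.06  4.45] w 0.006
```

```bash
python3 -m pendant '0.0005 0 0 0;0.001 0 0 0;0.0015 0 0 0' >/dev/null; python3 ok.py && python3 -m pendant '0.0005 0 0 0;0.001 0 0 0;0.0015 0 0 0' >/dev/null && python3 ok.py && python3 -m pendant '0.0005 0 0 0;0.001 0 0 0;0.0015 0 0 0' >/dev/null && python3 ok.py && python3 -m pendant '0.0005 0 0 0;0.001 0 0 0;0.0015 0 0 0' >/dev/null && python3 ok.py
```

```text
t 16.85 p [0.5915 0.114  0.0353] yawY 8.9 bay [ 0.0807 -0.    ] Fbay [-5.82  0.11  4.5 ] w 0.003
t 17.10 p [0.5912 0.1155 0.0353] yawY 8.9 bay [0.0822 0.    ] Fbay [-5.03 -0.4   4.09] w 0.008
t 17.35 p [0.591  0.1169 0.0353] yawY 8.9 bay [0.0837 0.    ] Fbay [-4.72  0.84  3.31] w 0.003
t 17.60 p [0.5908 0.1184 0.0353] yawY 8.9 bay [0.0852 0.    ] Fbay [-5.56 -0.12  4.19] w 0.007
```

```bash
python3 -m pendant '0.0006 0 0 0;0.0012 0 0 0;0.0018 0 0 0' >/dev/null; python3 ok.py && python3 -m pendant '0.0006 0 0 0;0.0012 0 0 0;0.0018 0 0 0' >/dev/null && python3 ok.py && python3 -m pendant '0.0006 0 0 0;0.0012 0 0 0;0.0018 0 0 0' >/dev/null && python3 ok.py && python3 -m pendant '0.0006 0 0 0;0.0012 0 0 0;0.0018 0 0 0' >/dev/null && python3 ok.py && python3 -m pendant '0.0006 0 0 0;0.0012 0 0 0;0.0018 0 0 0' >/dev/null && python3 ok.py
```

```text
t 17.85 p [0.5905 0.1202 0.0353] yawY 8.9 bay [0.087 0.   ] Fbay [-4.8  -0.45  3.92] w 0.001
t 18.10 p [0.5903 0.1215 0.0353] yawY 8.9 bay [ 0.0883 -0.    ] Fbay [-8.89 -0.2   4.32] w 0.004
```

Contact at TCP x ≈ 0.0875 (tail about 97 mm). Pressing on in small steps.

```bash
python3 -m pendant '0.0005 0 0 0;0.001 0 0 0;0.001 0 0 0' >/dev/null; python3 ok.py
```

```text
t 18.35 p [0.5903 0.122  0.0353] yawY 8.9 bay [ 0.0889 -0.0001] Fbay [-9.65  0.25  3.3 ] w 0.007
```

```bash
python3 -m pendant '0.0004 0 0 0;0.0008 0 0 0;0.001 0 0 0' >/dev/null; python3 ok.py; python3 -m pendant '0 0 0 0;0 0 0 0;0 0 0 0' >/dev/null; python3 ok.py
```

```text
t 18.60 p [0.5902 0.1225 0.0353] yawY 8.9 bay [ 0.0893 -0.0001] Fbay [-11.26   0.88   4.12] w 0.006
t 18.85 p [0.5902 0.1225 0.0353] yawY 8.9 bay [ 0.0893 -0.0001] Fbay [-11.7   -0.15   4.6 ] w 0.005
```

```bash
python3 -m pendant '0.0005 0 0 0;0.001 0 0 0;0.0015 0 0 0;0.0015 0 0 0' >/dev/null; python3 ok.py; python3 -m pendant '0 0 0 0;0 0 0 0;0 0 0 0;0 0 0 0;0 0 0 0;0 0 0 0' >/dev/null; python3 ok.py
```

```text
t 19.18 p [0.5902 0.1234 0.0353] yawY 8.9 bay [ 0.0902 -0.0002] Fbay [-14.26   0.69   3.9 ] w 0.005
t 19.68 p [0.5902 0.1234 0.0353] yawY 8.9 bay [ 0.0902 -0.0002] Fbay [-14.     0.78   3.83] w 0.003
```

About 9–10 N net of the ~4.8 N sliding friction, held over 0.5 s. Backing off gently, then straight up.

```bash
python3 -m pendant '-0.001 0 0 0;-0.002 0 0 0;-0.003 0 0 0;-0.004 0 0 0;-0.005 0 0 0;-0.006 0 0 0;-0.007 0 0 0;-0.008 0 0 0;-0.008 0 0 0' >/dev/null; python3 ok.py; python3 -m pendant '0 0 -0.01 0;0 0 -0.025 0;0 0 -0.04 0;0 0 -0.055 0;0 0 -0.07 0;0 0 -0.09 0;0 0 -0.11 0;0 0 -0.13 0;0 0 -0.13 0' ; python3 -m pendant '-0.04 0 -0.03 0;-0.08 0 -0.06 0;-0.12 0 -0.06 0;-0.16 0 -0.06 0;-0.2 0 -0.06 0;-0.24 0 -0.06 0;-0.28 0 -0.06 0;-0.28 0 -0.06 0;-0.28 0 -0.06 0'
python3 - <<'E'
from h import *
ims=[]
for v,o in(("top",(125,150)),("side",(155,200))):
    p=eyes.snapshot(v); ims.append(cv2.resize(p["img"][o[1]:o[1]+140,o[0]:o[0]+100],None,fx=4,fy=4,interpolation=cv2.INTER_CUBIC))
    for q in("frame_center","frame_tail","frame_grip"):
      for d in eyes.tip_of(q,p)[:6]:
        X=onz(p,d["point"],.034 if q=="frame_grip" else .027); b=np.load("bay.npy");D=X[:2]-b[:2];c,s=np.cos(b[2]),np.sin(b[2])
        if X[1]>-.1: print(v,q,np.round([c*D[0]+s*D[1],-s*D[0]+c*D[1]],4),round(d["confidence"],2))
save({"img":np.hstack(ims)},"k.png")
E
```

```text
t 20.43 p [0.5909 0.1178 0.0349] yawY 8.9 bay [0.0845 0.    ] Fbay [ 0.11  0.2  -0.46] w 0.007
t: 21.18
ee_pos: [0.5938, 0.1179, 0.1707]
tool_rot: [0.65, 0.76, 0.003, 0.003]
force: [2.0, 0.1, 1.9]
width: 0.006
t: 21.93
ee_pos: [0.634, -0.1619, 0.2244]
tool_rot: [0.652, 0.758, -0.0, -0.0]
force: [-0.8, -0.2, 0.3]
width: 0.003
top frame_center [0.1351 0.0002] 0.57
top frame_tail [ 0.1001 -0.0078] 0.57
top frame_grip [ 0.1299 -0.0037] 0.74
top frame_grip [0.1933 0.0128] 0.32
side frame_center [0.1397 0.0025] 0.68
side frame_tail [0.1025 0.0011] 0.75
side frame_tail [0.0494 0.2006] 0.37
side frame_grip [0.1148 0.0003] 0.91
```

View pics/k.png

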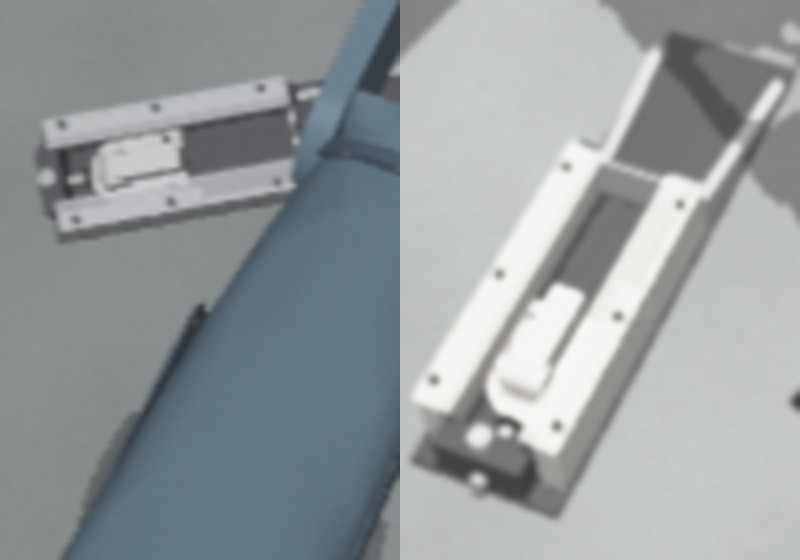

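The frame lies straight in the tunnel, with its nose at the rubber head (side crop (505,420)) and its tail at about 0.100 m. The leaf stands across the doorway (635,175), so the door is shut. Handing in.

```bash
python3 -c "
from h import *
state(); print(job.finish_job())"
```

```text
t 22.33 p [ 0.6345 -0.1575  0.2254] yawY 9.0 bay [-0.1942 -0.0004] Fbay [-0.18  0.31  0.06] w 0.008
the job is handed in; nothing more can be done
None
```

I placed the silver knee frame in the lane, pushed it through the spring door to the stop, and handed the job in at 22.3 s. No verdict is reported.

- **Pressing:** The wrist read about 14 N, steady for 0.5 s. Sliding friction just before contact was about 5 N, so the stop took roughly 9–10 N, an estimate since it was not measured directly. It stayed under 20 N even if friction counted for nothing.
- **Frame position:** The last pictures show the frame straight and flat in the tunnel, with its nose at the rubber head. They put its tail at about 100–102 mm, and the arm's position at contact gave about 97–99 mm; both are within the allowed range.
- **Door and other parts:** The leaf looks shut across the doorway. I did not measure the door angle, the remaining nose contact force or the other parts' positions. The fingers stayed clear of the other parts.
- **Disagreement:** One low-confidence network reading in the top view put the tail 8 mm off the centreline. The side view and the picture itself do not support that.

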